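# Slide a loaded reagent bottle carrier into its dock

### The job

The white bottle carrier stands loaded in front of the fluid dock. Without grasping or lifting anything, push it with your fingertips low against the wall of its rear pocket so that it slides upright over the bench, in between the dock's rails and against the two spring couplings, until the steel catch springs back behind it; then back away. Do not touch the bottles or the tall carry handle (pushed up there it tips), keep both bottles standing in their wells, and leave the other things on the bench where they are.

Things in the scene. Friction and masses are not known exactly. Their poses are not given: they have to be found in the camera images.
- carrier: White carrier, 0.7 to 1 kg loaded, slides at 3 to 6 N. Origin on the bench under the middle of its well block; x points to the dock, y left. Block: 80 mm along x (front face +40), 166 along y, 45 high. Behind it an open pocket, 130 wide, walls 36 high, 5 thick, reaches to x = -88; the 18 mm step beside it (x = -40) is the shoulder the catch hooks. Bottles and handle stand 50 mm ahead of the pocket's rear face.
- push_face (a point): Middle of the outer face of the rear pocket's wall, 20 mm above the bench (carrier x = -88 mm); flat face 130 mm wide, 36 mm high, facing carrier -x. Push here, in carrier +x.
- carry_handle: The carrier's fixed upright handle, a steel bow with a black grip between the two bottles, in the carrier's xz plane, x -31 to +31 mm, top 198 mm above the bench. Its origin is the carrier's origin. Not to be touched.
- bottle_tall: Loose white bottle with a white cap, 68 mm diameter, 160 mm high, 0.4 kg, standing in the left well (carrier y = +41 mm). Origin at the centre of its underside.
- bottle_short: Loose white bottle with a blue cap, 64 mm diameter, 135 mm high, 0.3 kg, standing in the right well (carrier y = -41 mm). Origin at the centre of its underside.
- well_left (a point): Centre of the floor of the carrier's left well, 7 mm above the bench.
- well_right (a point): Centre of the floor of the carrier's right well, 7 mm above the bench.
- dock: Fixed dock: grey block 206 mm wide, 52 high (steel pipes above it to 103), with two polished rails (right 28 mm high, left 38) towards the robot. Origin on the bench in the middle of the block's stop face; x = insertion direction, y left. The lane has no floor (the carrier slides on the bench), is 170 mm wide, x = -100 to 0; its mouth flares by about 20 mm a side out to x = -150.
- dock_home (a point): Where the carrier's origin lies when it is latched (dock x = -42 mm, y = 0, bench level; play of 2 mm along x and y); the carrier's axes are then parallel to the dock's.
- catch (a joint): Steel spring catch in the left rail on an upright pin at dock (-126, +97) mm; its hook ends at dock x = -84 and stands 8 mm into the lane. 0 rad = sprung in (also when empty). The passing carrier pushes it to about 0.1 to 0.25 rad against 2 N; it snaps back to 0 once the shoulder passes the hook, 4 mm before the carrier's front meets the stop face.
- coupling_left (a joint): Sprung steel coupling on the stop face at dock y = +41 mm, 24 mm high: 0 = fully out (10 mm in front of the stop face), grows to 0.010 m as the carrier presses it flush; 1.2 N at first, 3.2 N when flush.
- coupling_right (a joint): The same at dock y = -41 mm.
- stain_bottle: Bystander: brown bottle, blue cap, 38 mm diameter, 70 mm high, upright right of the dock's rails. Origin at the centre of its underside.
- specimen_cup: Bystander: clear cup with a yellow lid, 66 mm diameter, 70 mm high, upright left of the dock's rails. Origin at the centre of its underside.
- timer: Bystander: flat white bench timer, 62 x 66 x 18 mm, on the bench left of the carrier. Origin at the centre of its underside.
Mind the look-alikes: they are no part of the job. What is shaped like the bottle_short but purple is not meant.

How it is judged:
By the outcome, as a careful person would: the job done as asked, in the order asked, and still so for the second after the job is handed in, with the robot touching nothing.
It also fails if it takes over 48 s, if anything falls off the work surface, if the arm or the gripper's body presses on something with over 40 N, if the wrist force passes 120 N, or if a joint passes its speed limit or range.

### The arm

A 6-joint arm with a two-finger parallel gripper is mounted at the origin on a cart in front of the work surface, level with it; the furniture and walls round the work are solid. World frame = base frame: x ahead of the robot, y to its left, z up, the work surface at z = 0. Lengths are in m, angles in degrees, forces in N, time in s.
With the tool pointing down it reaches from about 0.375 to 0.9 m from the base axis. Payload 3.1 kg.
Tool frame: the origin (TCP) lies on the centre line of the jaws, within the pads' length; the fingertips stand 14 mm ahead of it and the grasp point (between the pads) lies 5 mm behind it (bot.tips_ahead is the distance from the TCP to the fingertips, in m); z points along the fingers, y is the line along which they close (so a half turn about z gives the same grasp; the last joint's range is limited). The gripper opens to 87 mm and grips with 3 to 60 N. Pads are 19 mm wide; open, the fingers measure 117 mm over their backs; the gripper's body (75 mm by 190 mm) begins 51 mm behind the grasp point.
Start: joints at [-74.628, 30.224, 82.088, -0, 67.689, -10.227], TCP at [0.27, -0.564, 0.237] pointing down, gripper open.
Joint ranges: [-176.69, 176.69], [-43.24, 126.21], [12.49, 139.97], [-82, 262], [0, 151.66], [-163.58, 163.58]. Speed limits (degrees/s): [159.86, 159.86, 180, 180, 180, 180].

### API

Orientations are given as a 3x3 rotation matrix whose columns are the frame's x, y, z axes.
In Python, from rig import bot gives the robot as it stands.
- The arm moves only by the tool play_rows, never from a script. Its argument "moves" is a list that holds one entry, the list of rows, each a list of 6 numbers: the shift along the tool's x, y, z in mm, then the turn, a rotation vector about the tool's x, y, z in rad. A call has 1 to 5 rows; each row shifts and turns the commanded pose from where the row before left it, along the tool's axes as they then stand; what a row does not reach is not made up. A row lasts 1/10 s, in which the tool goes at most 50 mm and 8.59 degrees, less where a joint would pass 70% of its speed; a pose out of reach is approached as far as the arm can. A call with a gripper value outside its range is refused whole. "fingers" is the opening, from -1 (shut) to 1 (fully open), set as the call begins (left out, the last holds). The fingers move at their own pace and stop on an object; the grip force is fixed at half the most. Time passes only in rows, so rows that do not move let the fingers close. It gives the time, the measured TCP pose, the force, the opening and the grip force at its end, in the units of the state.
- bot.read_state(): the state, without advancing time (a new reading comes with each control period).
- bot.capture(name): name is "scene" or "top"; returns a dict with "image" (420x560x3 uint8, blue, green, red), "fx", "fy", "cx", "cy" (pixels), "R" (3x3) and "t" (3): a world point X has camera coordinates R X + t. Camera axes: x right, y down, z forward; pixel columns grow to the right and rows downward; lengths in m; the calibration is good to about 2 mm. A picture is of the moment at which its call begins. There is no depth.
- bot.hand_in(): hands the job in; it is judged then, once.
Trained networks look in a picture, given as the dict that the camera call returned (one of the last four; its "shot" number tells which), for a name from the list of things; names that differ only in an ending like _2 or _b are one class to them, and where a whole thing is asked for, a point or a joint stands for the part that bears it (a point fixed in the world has none). Each returns a list of dicts, best first, with "confidence" (0 to 1); they miss things now and then, are a little off and sometimes report something else, mostly with a low value. They report only what shows in the picture. A call takes as long as a camera call. They do not tell look-alikes from the thing itself.
- bot.search_frame(picture, query): "centre" ([column, row] in pixels, amid what is visible of it).
- bot.silhouettes(picture, query): "pixels" (420x560 bool, what is visible of it) and "centre" ([column, row] in pixels, amid what is visible of it).
- bot.pinpoint(picture, query): "centre" ([column, row] in pixels: a listed point, or the origin of a listed thing).
The state is a dict: "time_s": time; "joint_positions": joint angles; "qvel": joint speeds; "tau": joint torques, N m; "position": TCP position; "tcp_rot": TCP orientation; "force": force on the tool from outside, world axes, zero at the start; "moment": the same for the moment, N m; "opening": opening from 0.0 (shut) to 1.0 (fully open); "grasp_force": force on a finger pad.
Only numpy, scipy, OpenCV 4.12 (cv2) and the standard library are available. Lean on these libraries where they do the work, as an engineer would, in place of code of your own. Each camera call takes 0.05 s, during which the arm holds its last target. There are 200 camera calls.

## Working session

There is one attempt and no reset: what is moved stays moved. The work goes in short steps, Python scripts to look and compute and a tool call to move; the robot and the scene stay as the last step left them, time stands still between calls to the robot, and variables do not carry over. Pictures are saved under pics/ and viewed, at most 10 in all, crops included, and the job is handed in when it is done.

Besides the shell and the picture viewer there is one more tool, called after ">>>" as name([rows], argument=value, ...), one row to a line, values as JSON. play_rows: Moves the arm, as the interface text tells. Its arguments: {"type":"object","properties":{"moves":{"type":"array","items":{"type":"array","items":{"type":"array","items":{"type":"number"}}}},"fingers":{"type":"number"}},"required":["moves"]}

```bash
mkdir -p pics; cat > h.py <<'E'
import numpy as np, cv2
from rig import bot
def ray(p,px,z):
    R=np.array(p["R"]);t=np.array(p["t"]);c=-R.T@t
    d=R.T@np.array([(px[0]-p["cx"])/p["fx"],(px[1]-p["cy"])/p["fy"],1])
    return c+d*(z-c[2])/d[2]
def proj(p,X):
    q=np.array(p["R"])@np.array(X)+np.array(p["t"]);return np.array([p["fx"]*q[0]/q[2]+p["cx"],p["fy"]*q[1]/q[2]+p["cy"]])
E
python3 - <<'E'
from h import *
ims=[]
zs=dict(carrier=0,push_face=.02,well_left=.007,well_right=.007,dock=0,dock_home=0,bottle_tall=0,bottle_short=0,timer=0,stain_bottle=0,specimen_cup=0,carry_handle=0)
for n in("scene","top"):
    p=bot.capture(n);ims.append(p["image"])
    cv2.imwrite(f"pics/{n}0.png",cv2.resize(p["image"],(800,600)))
    for k,z in zs.items():
        for r in bot.pinpoint(p,k)[:2]:
            print(n,k,np.round(r["centre"]),round(r["confidence"],2),np.round(ray(p,r["centre"],z),4))
s=bot.read_state();print(s["time_s"],s["position"],np.round(s["tcp_rot"],3),s["force"])
E
```

```text
scene carrier [327. 214.] 0.75 [ 0.5395 -0.0382  0.    ]
scene carrier [319. 222.] 0.53 [0.536  0.0046 0.    ]
scene push_face [353. 221.] 0.72 [ 0.4565 -0.0331  0.02  ]
scene well_left [335. 204.] 0.66 [ 0.5476 -0.084   0.007 ]
scene well_left [315. 220.] 0.64 [0.5449 0.01   0.007 ]
scene well_right [340. 203.] 0.59 [ 0.5365 -0.0948  0.007 ]
scene well_right [317. 221.] 0.42 [0.5394 0.0094 0.007 ]
scene dock [261. 190.] 0.67 [ 0.7613 -0.0149  0.    ]
scene dock_home [277. 198.] 0.61 [ 0.6979 -0.0128  0.    ]
scene bottle_tall [316. 219.] 0.94 [ 0.5507 -0.0022  0.    ]
scene bottle_tall [283. 251.] 0.47 [0.5385 0.153  0.    ]
scene bottle_short [328. 261.] 0.94 [0.4305 0.1139 0.    ]
scene bottle_short [335. 204.] 0.88 [ 0.5514 -0.0916  0.    ]
scene timer [282. 251.] 0.85 [0.5396 0.1543 0.    ]
scene stain_bottle [317. 176.] 0.48 [ 0.6774 -0.1767  0.    ]
scene specimen_cup [247. 234.] 0.77 [0.6531 0.1616 0.    ]
top carrier [358. 241.] 0.67 [ 0.5355 -0.0305  0.    ]
top carrier [426. 173.] 0.3 [ 0.6725 -0.1785  0.    ]
top push_face [362. 283.] 0.71 [ 0.4522 -0.0322  0.02  ]
top well_left [343. 237.] 0.91 [5.435e-01 3.000e-04 7.000e-03]
top well_left [358. 240.] 0.22 [ 0.5376 -0.0309  0.007 ]
top dock [343. 145.] 0.95 [ 0.7368 -0.0088  0.    ]
top bottle_tall [341. 240.] 0.63 [0.5382 0.0029 0.    ]
top bottle_short [382. 240.] 0.86 [ 0.5373 -0.0806  0.    ]
top bottle_short [294. 293.] 0.66 [0.4348 0.1017 0.    ]
top timer [271. 244.] 0.57 [0.5339 0.1474 0.    ]
top specimen_cup [262. 193.] 0.78 [0.6408 0.1638 0.    ]
top specimen_cup [358. 240.] 0.26 [ 0.5386 -0.0314  0.    ]
1.3 [ 0.2700569  -0.56362348  0.23655769] [[ 0.902  0.432 -0.   ]
 [ 0.432 -0.902 -0.   ]
 [-0.    -0.    -1.   ]] [-0.37130575  0.15193727 -0.22821146]
```

View pics/top0.png

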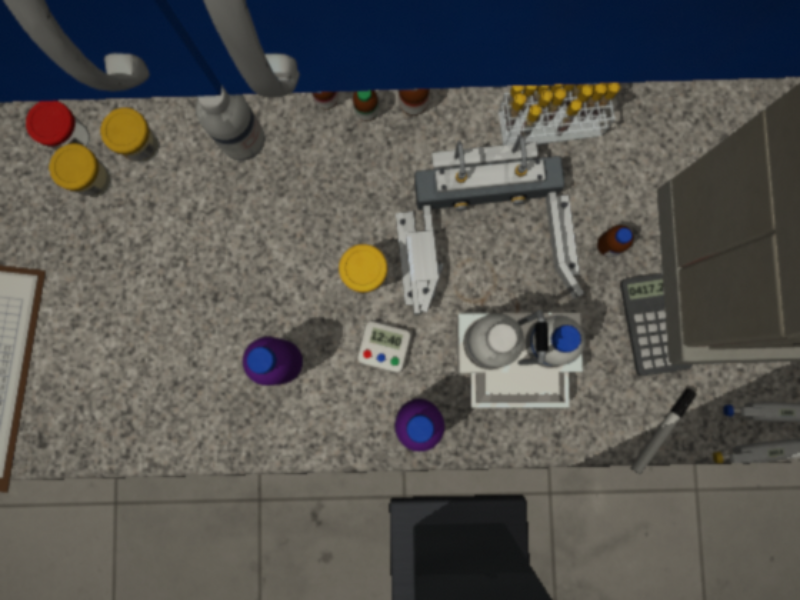

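View pics/scene0.png

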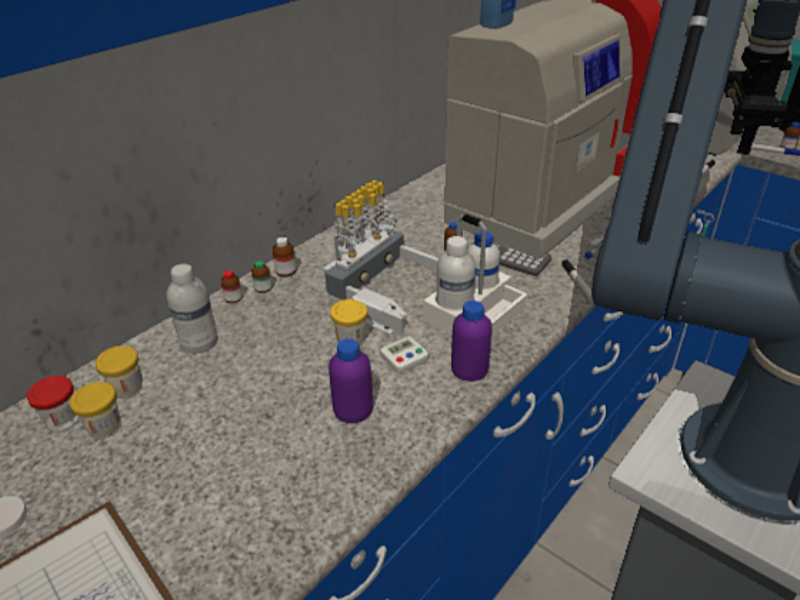

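The top view (800 px wide) shows the carrier at about (520,360), nearly square to the base. The dock's stop face runs from (418,203) to (562,190), so it is yawed by about +5°. The purple look-alike stands at (420,425), to the left of the carrier's rear. I'll refine these with an enlarged crop and edge fits.

```bash
python3 - <<'E'
from h import *
p=bot.capture("top");im=p["image"]
c0,r0=270,95
cv2.imwrite("pics/crop1.png",cv2.resize(im[r0:r0+200,c0:c0+170],None,fx=3,fy=3,interpolation=cv2.INTER_CUBIC))
print("cam",-np.array(p["R"]).T@np.array(p["t"]))
for q in("carrier","dock"):
    rs=bot.silhouettes(p,q)
    for r in rs[:2]:
        m=r["pixels"];ys,xs=np.nonzero(m);print(q,r["confidence"],xs.min(),xs.max(),ys.min(),ys.max())
    m=rs[0]["pixels"]
    cols=np.arange(*( (336,396) if q=="carrier" else (300,390)),4)
    print([(int(c),int(np.nonzero(m[:,c])[0].min()),int(np.nonzero(m[:,c])[0].max())) for c in cols if m[:,c].any()])
    rows=np.arange(215,290,4) if q=="carrier" else np.arange(105,220,5)
    print([(int(c),int(np.nonzero(m[c])[0].min()),int(np.nonzero(m[c])[0].max())) for c in rows if m[c].any()])
E
```

```text
cam [0.49980676 0.11582554 0.93134192]
carrier 0.61 320 407 217 285
[(336, 219, 284), (340, 257, 283), (344, 257, 283), (348, 257, 284), (352, 257, 284), (356, 220, 284), (360, 219, 284), (364, 219, 284), (368, 219, 284), (372, 219, 284), (376, 218, 284), (380, 219, 284), (384, 219, 284), (388, 219, 284), (392, 256, 284)]
[(219, 333, 403), (223, 320, 404), (227, 320, 383), (231, 320, 383), (235, 320, 383), (239, 320, 383), (243, 320, 383), (247, 320, 381), (251, 320, 406), (255, 320, 407), (259, 320, 402), (263, 330, 397), (267, 330, 397), (271, 330, 397), (275, 330, 398), (279, 330, 398), (283, 330, 398)]
dock 0.75 277 407 95 219
[(300, 119, 213), (304, 107, 206), (308, 106, 190), (312, 106, 144), (316, 105, 145), (320, 100, 147), (324, 103, 146), (328, 103, 143), (332, 103, 142), (336, 102, 142), (340, 102, 141), (344, 101, 140), (348, 102, 140), (352, 101, 140), (356, 101, 140), (360, 100, 142), (364, 95, 142), (368, 99, 139), (372, 99, 138), (376, 108, 138), (380, 110, 137), (384, 110, 160), (388, 109, 187)]
[(105, 314, 375), (110, 302, 391), (115, 303, 392), (120, 291, 393), (125, 290, 394), (130, 290, 393), (135, 291, 391), (140, 291, 398), (145, 292, 398), (150, 277, 399), (155, 278, 400), (160, 278, 400), (165, 279, 401), (170, 279, 402), (175, 280, 403), (180, 280, 403), (185, 281, 404), (190, 281, 404), (195, 282, 402), (200, 282, 405), (205, 283, 407), (210, 283, 301), (215, 289, 299)]
```

View pics/crop1.png

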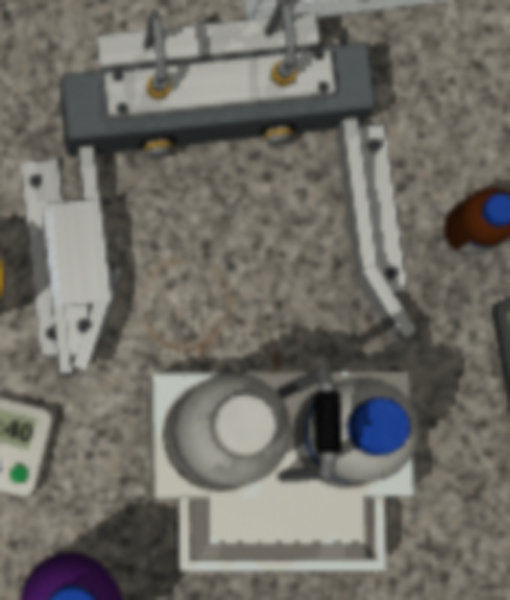

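```bash
python3 - <<'E'
from h import *
p=bot.capture("top")
def w(pts,z): return np.array([ray(p,(270+a/3-.33,95+b/3-.33),z)[:2] for a,b in pts])
def show(n,pts,z):
    q=w(pts,z);d=q[-1]-q[0];print(n,np.round(q,4).tolist(),"ang",round(np.degrees(np.arctan2(d[1],d[0])),1),"len",round(np.linalg.norm(d),4))
show("rear",[(384,570),(181,570)],.036)
show("blockL",[(155,497),(153,373)],.045)
show("blockR",[(413,496),(410,373)],.045)
show("front",[(410,373),(153,373)],.045)
show("stopbottom",[(372,110),(66,150)],0)
show("railLin",[(110,295),(96,150)],.038)
show("railRin",[(366,272),(346,125)],.028)
m=bot.silhouettes(p,"dock")[0]["pixels"]
P=np.array([ray(p,(c,np.nonzero(m[:,c])[0].max()+.5),0)[:2] for c in [312,330,332,336,340,344,348,352,370,372,374,376,378,380]])
f=np.polyfit(P[:,1],P[:,0],1);print("stop x at y, slope",f,np.degrees(np.arctan(f[0])))
E
```

```text
rear [[0.4475, -0.099], [0.4508, 0.0323]] ang 88.6 len 0.1314
blockL [[0.4984, 0.0482], [0.5789, 0.0466]] ang -1.1 len 0.0805
blockR [[0.4947, -0.118], [0.5744, -0.1204]] ang -1.8 len 0.0797
front [[0.5744, -0.1204], [0.5789, 0.0466]] ang 88.4 len 0.1671
stopbottom [[0.7631, -0.1161], [0.7409, 0.0983]] ang 95.9 len 0.2156
railLin [[0.6321, 0.0727], [0.7305, 0.0789]] ang 3.6 len 0.0986
railRin [[0.6444, -0.0994], [0.7453, -0.0911]] ang 4.7 len 0.1013
stop x at y, slope [-0.07102007  0.74294752] -4.062329674335403
```

The carrier sits at about (0.537, -0.035) with yaw -1.5°. The dock stop is at about (0.744, -0.006) with yaw about +4.5°, so home is about (0.702, -0.009). First I turn the tool to match the carrier, then go in behind it.

>>> play_rows([
  [[0,0,0,0,0,0.118],[0,0,0,0,0,0.118],[0,0,0,0,0,0.118],[0,0,0,0,0,0.118],[9,-43,0,0,0,0]],
], fingers=0.6)

```text
time_s: 2.05
position: [0.2795, -0.5261, 0.2368]
tcp_rot: [[1.0, -0.031, 0.001], [-0.031, -0.999, -0.007], [0.001, 0.007, -1.0]]
force: [1.4, 0.5, -1.0]
opening: 0.811
grasp_force: 0.0
```

>>> play_rows([
  [[9,-43,0,0,0,0],[9,-43,0,0,0,0],[9,-43,0,0,0,0],[9,-43,0,0,0,0],[9,-43,0,0,0,0]],
])

```text
time_s: 2.55
position: [0.3308, -0.3055, 0.2368]
tcp_rot: [[1.0, -0.026, 0.001], [-0.026, -1.0, -0.0], [0.001, 0.0, -1.0]]
force: [0.1, -0.1, 0.1]
opening: 0.799
grasp_force: 0.0
```

>>> play_rows([
  [[9,-43,0,0,0,0],[9,-43,0,0,0,0],[9,-43,0,0,0,0],[9,-43,0,0,0,0],[0,0,0,0,0,0]],
])

```text
time_s: 3.05
position: [0.3701, -0.1309, 0.2365]
tcp_rot: [[1.0, -0.019, -0.002], [-0.019, -1.0, 0.003], [-0.002, -0.003, -1.0]]
force: [-0.6, 0.3, 0.9]
opening: 0.803
grasp_force: 0.0
```

>>> play_rows([
  [[10,-42,0,0,0,0],[13,-42,0,0,0,0],[2,0,30,0,0,0],[0,0,45,0,0,0],[0,0,40,0,0,0]],
])

```text
time_s: 3.55
position: [0.3993, -0.0532, 0.1209]
tcp_rot: [[1.0, -0.024, 0.004], [-0.024, -1.0, -0.002], [0.004, 0.002, -1.0]]
force: [-0.5, 0.7, -0.9]
opening: 0.793
grasp_force: 0.0
```

>>> play_rows([
  [[0,0,40,0,0,0],[0,0,35,0,0,0],[0,0,15,0,0,0],[0,0,0,0,0,0]],
])

```text
time_s: 3.95
position: [0.3975, -0.0531, 0.0296]
tcp_rot: [[1.0, -0.026, -0.003], [-0.026, -1.0, 0.001], [-0.003, -0.001, -1.0]]
force: [-0.5, -0.2, -0.0]
opening: 0.802
grasp_force: 0.0
```

```bash
python3 - <<'E'
from h import *
p=bot.capture("scene");cv2.imwrite("pics/s2.png",cv2.resize(p["image"][130:330,230:500],(800,592),interpolation=cv2.INTER_CUBIC))
s=bot.read_state();print(s["position"],s["force"],s["opening"])
E
```

```text
[ 0.39800481 -0.05322207  0.03072608] [ 0.30981494 -0.61705754  0.12693657] 0.8023310779825741
```

View pics/s2.png

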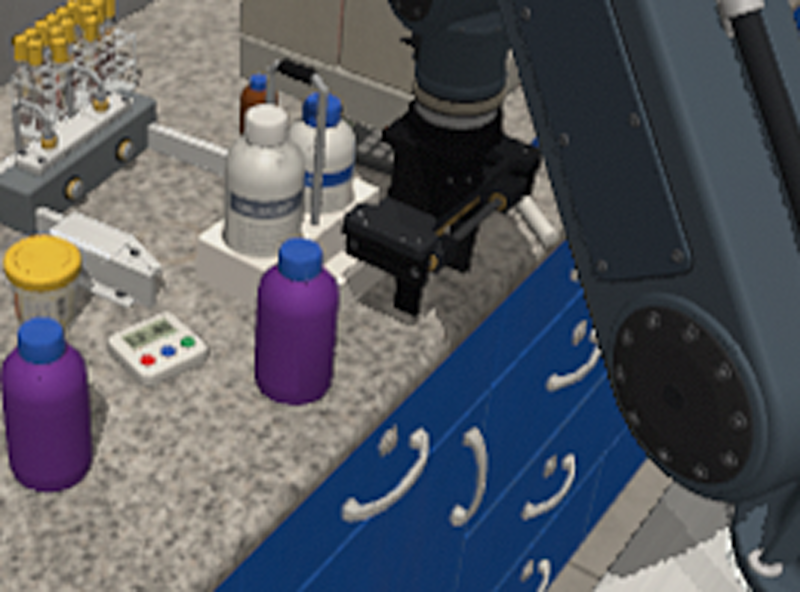

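The gripper is behind the pocket, low and clear of the purple bottle. I go down a little and approach.

>>> play_rows([
  [[0,-5,8,0,0,0],[15,0,0,0,0,0],[12,0,0,0,0,0],[6,0,0,0,0,0],[0,0,0,0,0,0]],
])

```text
time_s: 4.5
position: [0.4327, -0.0488, 0.0243]
tcp_rot: [[1.0, -0.025, 0.003], [-0.025, -1.0, -0.001], [0.003, 0.001, -1.0]]
force: [-1.1, -0.2, 0.1]
opening: 0.799
grasp_force: 0.0
```

>>> play_rows([
  [[2,0,0,0,0,0],[2,0,0,0,0,0],[2,0,0,0,0,0],[2,0,0,0,0,0],[2,0,0,0,0,0]],
])

```text
time_s: 5.0
position: [0.4383, -0.0478, 0.0234]
tcp_rot: [[1.0, -0.024, -0.006], [-0.024, -1.0, 0.002], [-0.006, -0.002, -1.0]]
force: [-5.9, -0.4, 3.2]
opening: 0.799
grasp_force: 2.8
```

>>> play_rows([
  [[4,-0.4,0,0,0,-0.011],[4,-0.4,0,0,0,-0.011],[4,-0.4,0,0,0,-0.011],[4,-0.4,0,0,0,-0.011],[4,-0.4,0,0,0,-0.011]],
])

```text
time_s: 5.5
position: [0.4616, -0.0469, 0.0234]
tcp_rot: [[1.0, 0.03, 0.0], [0.03, -1.0, -0.0], [0.0, 0.0, -1.0]]
force: [-3.4, -1.8, -1.6]
opening: 0.797
grasp_force: 1.5
```

>>> play_rows([
  [[4,-0.4,0,0,0,-0.011],[4,-0.4,0,0,0,-0.011],[4,-0.4,0,0,0,-0.011],[4,-0.4,0,0,0,-0.011],[0,0,0,0,0,0]],
])

```text
time_s: 6.0
position: [0.4783, -0.0446, 0.0237]
tcp_rot: [[0.997, 0.075, 0.002], [0.075, -0.997, -0.001], [0.002, 0.001, -1.0]]
force: [-1.6, -0.1, -0.6]
opening: 0.801
grasp_force: 0.5
```

```bash
cat > m.py <<'E'
import sys
from h import *
def main(name):
    p=bot.capture("top");im=p["image"]
    cv2.imwrite(name,cv2.resize(im[95:295,270:440],None,fx=3,fy=3,interpolation=cv2.INTER_CUBIC))
    for k,z in dict(carrier=0,push_face=.02,bottle_tall=0,bottle_short=0,dock=0,dock_home=0).items():
        for r in bot.pinpoint(p,k)[:1]: print(k,round(r["confidence"],2),np.round(ray(p,r["centre"],z)[:2],4))
    s=bot.read_state();print(s["time_s"],np.round(s["position"],4),np.round(s["force"],1),"yaw",np.degrees(np.arctan2(s["tcp_rot"][1][0],s["tcp_rot"][0][0])))
main(sys.argv[1])
E
python3 m.py pics/c2.png
```

```text
carrier 0.75 [ 0.5706 -0.0138]
push_face 0.64 [ 0.488  -0.0287]
bottle_tall 0.97 [0.5707 0.0193]
bottle_short 0.73 [ 0.581  -0.0661]
dock 0.95 [ 0.7425 -0.0065]
dock_home 0.19 [ 0.6763 -0.1781]
6.35 [ 0.4778 -0.0447  0.0238] [ 0.7 -0.6  0.1] yaw 4.218959708327615
```

View pics/c2.png

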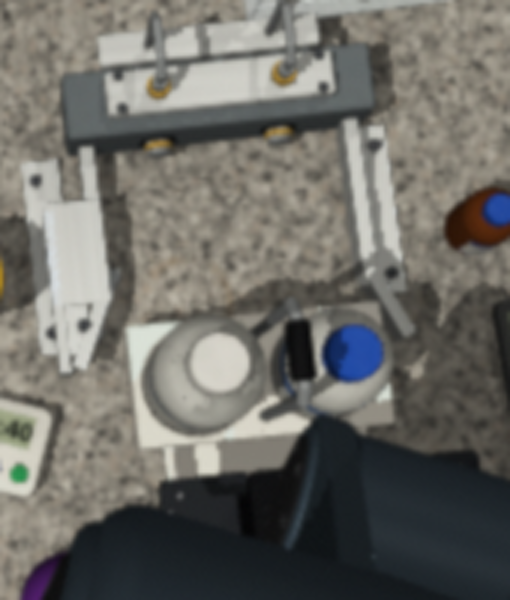

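```bash
cat > f.py <<'E'
from h import *
# fit carrier from 4 block-top corners FL,RL,RR,FR in crop pixels; report in dock frame
import sys
D=np.array([.7435,-.0065]);a=np.radians(4.4)
def fit(c):
    p=bot.capture("top")
    W=np.array([ray(p,(270+u/3-.33,95+v/3-.33),.045)[:2] for u,v in c])
    M=np.array([[40,83],[-40,83],[-40,-83],[40,-83]])/1000
    z=M@[1,1j];w=W@[1,1j];r=np.vdot(z,w-w.mean());th=np.angle(r)
    o=np.array([w.mean().real,w.mean().imag]);d=o-D
    print("carrier",np.round(o,4),"yaw",np.degrees(th),"dock",np.round([d@[np.cos(a),np.sin(a)],d@[-np.sin(a),np.cos(a)]],4),"res",np.round(1000*abs(w-w.mean()-z*np.exp(1j*th)),1))
fit(eval(sys.argv[1]))
E
python3 f.py "[(127,326),(140,448),(393,424),(382,303)]"
python3 f.py "[(153,373),(155,497),(413,496),(410,373)]"
```

```text
carrier [ 0.5757 -0.0232] yaw 3.6373848531418016 dock [-0.1686 -0.0038] res [0.4 0.4 1.1 1.2]
carrier [ 0.5366 -0.0359] yaw -1.410033591316296 dock [-0.2086 -0.0134] res [0.6 0.3 0.2 0.6]
```

>>> play_rows([
  [[5,-0.5,0,0,0,-0.006],[5,-0.5,0,0,0,-0.006],[5,-0.5,0,0,0,-0.006],[5,-0.5,0,0,0,-0.006],[5,-0.5,0,0,0,0]],
])

```text
time_s: 6.95
position: [0.4993, -0.0392, 0.0234]
tcp_rot: [[0.995, 0.099, -0.006], [0.099, -0.995, 0.001], [-0.006, -0.002, -1.0]]
force: [-5.3, -2.4, 2.8]
opening: 0.803
grasp_force: 2.8
```

```bash
python3 m.py pics/c3.png
```

```text
carrier 0.67 [ 0.5972 -0.018 ]
bottle_tall 0.94 [0.595  0.0218]
bottle_short 0.85 [ 0.5962 -0.0617]
dock 0.67 [ 0.7346 -0.0135]
7.3 [ 0.5009 -0.0395  0.0233] [-3.3  1.6  0.5] yaw 5.628519458751392
```

View pics/c3.png

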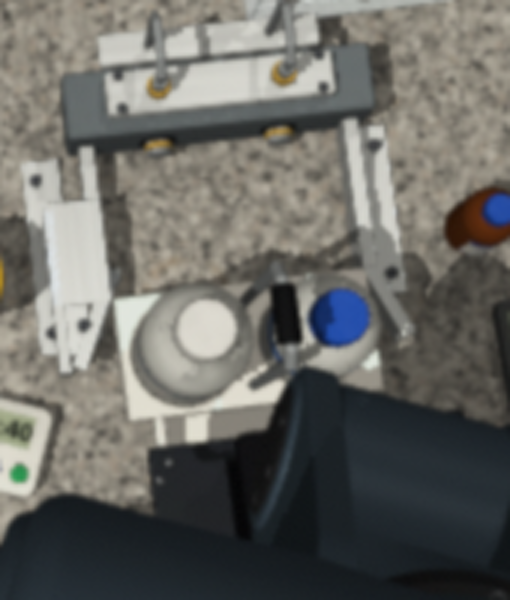

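```bash
python3 f.py "[(114,299),(128,419),(382,393),(368,274)]"
```

```text
carrier [ 0.5949 -0.0159] yaw 4.199503734578066 dock [-0.1488  0.002 ] res [0.8 0.3 0.7 1. ]
```

>>> play_rows([
  [[5,0.2,0,0,0,0.006],[5,0.2,0,0,0,0.006],[5,0,0,0,0,0.006],[5,0,0,0,0,0],[5,0,0,0,0,0]],
])

```text
time_s: 7.85
position: [0.5215, -0.0373, 0.0232]
tcp_rot: [[0.997, 0.082, -0.011], [0.082, -0.997, 0.002], [-0.011, -0.003, -1.0]]
force: [-9.2, -1.3, 2.1]
opening: 0.8
grasp_force: 3.6
```

>>> play_rows([
  [[4,0,0,0,0,0],[4,0,0,0,0,0],[4,0,0,0,0,0],[4,0,0,0,0,0],[4,0,0,0,0,0]],
])

```text
time_s: 8.35
position: [0.545, -0.0359, 0.0232]
tcp_rot: [[0.997, 0.08, -0.004], [0.08, -0.997, 0.001], [-0.004, -0.001, -1.0]]
force: [-6.7, 1.4, 1.5]
opening: 0.799
grasp_force: 2.9
```

```bash
python3 m.py pics/c4.png
```

```text
carrier 0.4 [ 0.6528 -0.0652]
bottle_tall 0.94 [0.6361 0.0252]
bottle_short 0.92 [0.5239 0.2994]
dock 0.84 [ 0.7356 -0.0062]
8.7 [ 0.5463 -0.0364  0.0234] [-3.2  2.2 -2.7] yaw 4.571161680543119
```

View pics/c4.png

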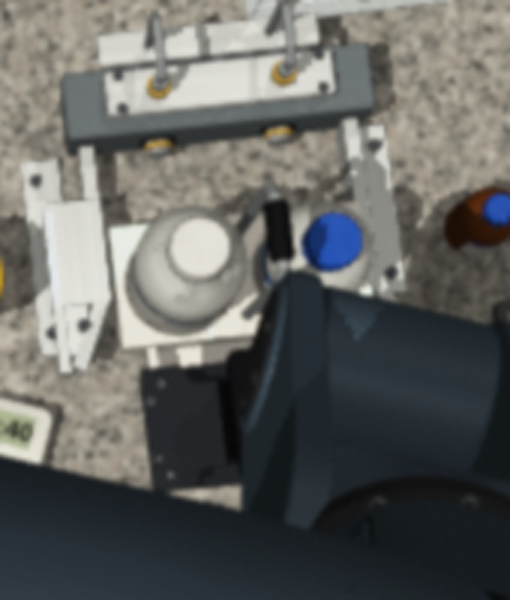

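The carrier is between the rails with the bottles standing, and it has about 60 mm to go. I keep pushing.

>>> play_rows([
  [[4,0,0,0,0,0],[4,0,0,0,0,0],[4,0,0,0,0,0],[4,0,0,0,0,0],[4,0,0,0,0,0]],
])

```text
time_s: 9.2
position: [0.5656, -0.0347, 0.0234]
tcp_rot: [[0.997, 0.08, -0.002], [0.08, -0.997, 0.0], [-0.002, -0.001, -1.0]]
force: [-5.8, 1.6, 0.5]
opening: 0.802
grasp_force: 2.7
```

>>> play_rows([
  [[4,0,0,0,0,0],[4,0,0,0,0,0],[4,0,0,0,0,0],[4,0,0,0,0,0],[3,0,0,0,0,0]],
])

```text
time_s: 9.7
position: [0.5853, -0.0335, 0.0234]
tcp_rot: [[0.997, 0.079, -0.001], [0.079, -0.997, -0.0], [-0.001, -0.0, -1.0]]
force: [-5.1, 0.3, -0.2]
opening: 0.8
grasp_force: 2.4
```

>>> play_rows([
  [[2,0,0,0,0,0],[2,0,0,0,0,0],[2,0,0,0,0,0],[2,0,0,0,0,0],[2,0,0,0,0,0]],
])

```text
time_s: 10.2
position: [0.5954, -0.0326, 0.0234]
tcp_rot: [[0.997, 0.08, -0.0], [0.08, -0.997, -0.0], [-0.0, 0.0, -1.0]]
force: [-6.8, -0.8, -0.5]
opening: 0.799
grasp_force: 3.5
```

>>> play_rows([
  [[2,0,0,0,0,0],[2,0,0,0,0,0],[2,0,0,0,0,0],[1,0,0,0,0,0]],
])

```text
time_s: 10.6
position: [0.5999, -0.0323, 0.0235]
tcp_rot: [[0.997, 0.08, -0.006], [0.08, -0.997, -0.0], [-0.006, -0.0, -1.0]]
force: [-10.4, -2.3, 2.6]
opening: 0.804
grasp_force: 5.1
```

>>> play_rows([
  [[1,0,0,0,0,0],[1,0,0,0,0,0],[1,0,0,0,0,0]],
])

```text
time_s: 10.9
position: [0.602, -0.0321, 0.0235]
tcp_rot: [[0.997, 0.08, -0.008], [0.08, -0.997, 0.0], [-0.008, -0.001, -1.0]]
force: [-10.8, -3.0, 3.6]
opening: 0.799
grasp_force: 5.6
```

>>> play_rows([
  [[1,0,0,0,0,0],[1,0,0,0,0,0]],
])

```text
time_s: 11.1
position: [0.6036, -0.0319, 0.0235]
tcp_rot: [[0.997, 0.08, -0.009], [0.08, -0.997, 0.0], [-0.008, -0.001, -1.0]]
force: [-12.2, -3.1, 4.0]
opening: 0.801
grasp_force: 5.9
```

>>> play_rows([
  [[1,0,0,0,0,0],[1,0,0,0,0,0]],
])

```text
time_s: 11.3
position: [0.605, -0.0317, 0.0235]
tcp_rot: [[0.997, 0.08, -0.01], [0.08, -0.997, 0.0], [-0.01, -0.001, -1.0]]
force: [-14.2, -3.2, 6.6]
opening: 0.798
grasp_force: 7.4
```

>>> play_rows([
  [[1,0,0,0,0,0],[0,0,0,0,0,0]],
])

```text
time_s: 11.5
position: [0.605, -0.0317, 0.0235]
tcp_rot: [[0.997, 0.08, -0.012], [0.08, -0.997, 0.0], [-0.012, -0.001, -1.0]]
force: [-14.3, -3.6, 6.6]
opening: 0.799
grasp_force: 7.2
```

```bash
python3 m.py pics/c5.png
```

```text
carrier 0.7 [ 0.7016 -0.0061]
push_face 0.32 [0.7326 0.0008]
bottle_tall 0.74 [0.6987 0.0331]
bottle_short 0.85 [0.5245 0.2987]
dock 0.87 [ 0.7382 -0.0057]
11.85 [ 0.605  -0.0317  0.0235] [-13.4  -3.5   6.9] yaw 4.5980774139337575
```

View pics/c5.png

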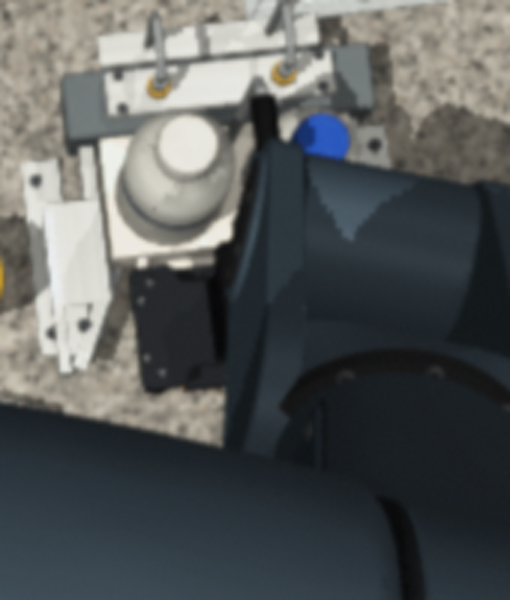

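It appears to be at or near the stop. I press a bit harder to confirm.

>>> play_rows([
  [[1.5,0,0,0,0,0],[1,0,0,0,0,0],[0,0,0,0,0,0]],
])

```text
time_s: 12.15
position: [0.6051, -0.0316, 0.0235]
tcp_rot: [[0.997, 0.08, -0.017], [0.08, -0.997, 0.001], [-0.017, -0.002, -1.0]]
force: [-18.3, -5.7, 10.1]
opening: 0.798
grasp_force: 9.4
```

>>> play_rows([
  [[1.5,0,0,0,0,0],[1.5,0,0,0,0,0],[0,0,0,0,0,0]],
])

```text
time_s: 12.45
position: [0.6051, -0.0314, 0.0233]
tcp_rot: [[0.996, 0.08, -0.024], [0.08, -0.997, 0.001], [-0.024, -0.003, -1.0]]
force: [-24.1, -7.4, 13.8]
opening: 0.799
grasp_force: 11.9
```

Hard stop reached: force rises with no travel. Backing away.

>>> play_rows([
  [[-4,0,0,0,0,0],[-4,0,0,0,0,0],[-6,0,0,0,0,0],[-15,0,0,0,0,0],[-25,0,0,0,0,0]],
])

```text
time_s: 12.95
position: [0.5675, -0.0366, 0.0249]
tcp_rot: [[0.997, 0.079, 0.012], [0.079, -0.997, -0.003], [0.012, 0.004, -1.0]]
force: [-0.3, -0.5, 0.2]
opening: 0.804
grasp_force: 0.0
```

>>> play_rows([
  [[-30,0,0,0,0,0],[0,0,-40,0,0,0],[0,0,-45,0,0,0],[0,0,-45,0,0,0],[0,0,-45,0,0,0]],
])

```text
time_s: 13.45
position: [0.5354, -0.0385, 0.2019]
tcp_rot: [[0.997, 0.079, 0.009], [0.079, -0.997, -0.002], [0.009, 0.003, -1.0]]
force: [0.4, -0.4, 0.1]
opening: 0.8
grasp_force: 0.0
```

>>> play_rows([
  [[-25,30,-20,0,0,0],[-25,40,0,0,0,0],[-20,45,0,0,0,0],[0,45,0,0,0,0],[0,45,0,0,0,0]],
])

```text
time_s: 13.95
position: [0.4759, -0.2479, 0.2192]
tcp_rot: [[0.997, 0.076, -0.004], [0.076, -0.997, 0.003], [-0.004, -0.003, -1.0]]
force: [-14.3, 6.1, 0.6]
opening: 0.801
grasp_force: 0.0
```

```bash
python3 m.py pics/c6.png
```

```text
carrier 0.77 [ 0.6923 -0.0101]
push_face 0.93 [ 0.6102 -0.0143]
bottle_tall 0.73 [0.6898 0.0355]
bottle_short 0.92 [0.432  0.1016]
dock 0.86 [ 0.7332 -0.0087]
14.3 [ 0.4761 -0.25    0.2187] [-14.   -5.3  -1.2] yaw 4.207992434121447
```

View pics/c6.png

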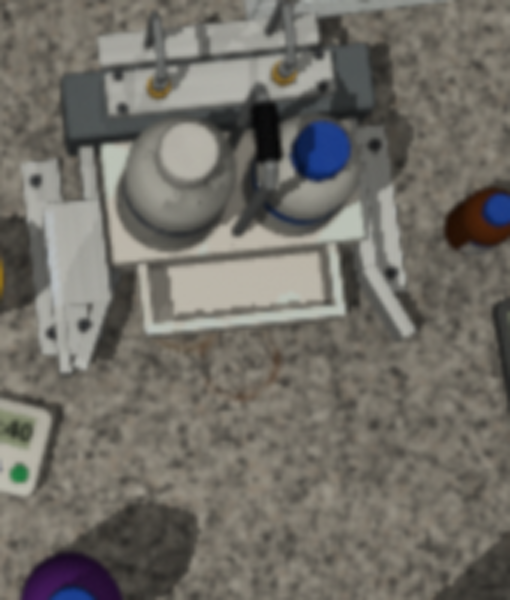

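The robot is pressing against something with 14 N, most likely the analyser on the right. I move off straight away.

>>> play_rows([
  [[-20,-10,0,0,0,0],[-20,-10,0,0,0,0],[-10,-10,0,0,0,0],[0,0,0,0,0,0]],
])

```text
time_s: 14.7
position: [0.4271, -0.2221, 0.2197]
tcp_rot: [[0.997, 0.079, 0.004], [0.079, -0.997, -0.003], [0.004, 0.003, -1.0]]
force: [0.1, -0.2, 0.0]
opening: 0.8
grasp_force: 0.0
```

```bash
python3 f.py "[(101,146),(115,263),(363,237),(351,122)]"; python3 - <<'E'
from h import *
p=bot.capture("top")
A,B=[ray(p,(270+u/3-.33,95+v/3-.33),.036)[:2] for u,v in((345,315),(147,333))]
m=(A+B)/2;d=B-A;n=np.array([d[1],-d[0]])/np.linalg.norm(d);print("rear mid",m,np.degrees(np.arctan2(n[1],n[0])),"origin",m+.088*n)
q=bot.capture("scene");cv2.imwrite("pics/s7.png",cv2.resize(q["image"][130:280,200:400],(800,600),interpolation=cv2.INTER_CUBIC))
print(bot.read_state()["force"])
E
```

```text
carrier [ 0.6978 -0.0101] yaw 4.119862231620757 dock [-0.0458 -0.0001] res [0.5 0.8 1.6 1.2]
rear mid [ 0.61054873 -0.01660478] 3.653494765199335 origin [ 0.69836988 -0.01099721]
[ 0.12759226 -0.17403053 -0.26051961]
```

View pics/s7.png

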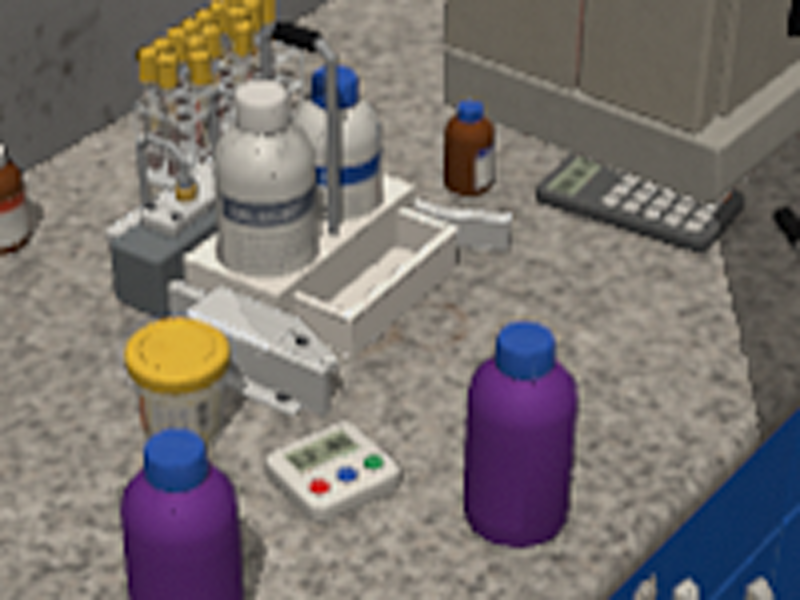

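```bash
python3 - <<'E'
from h import *
p=bot.capture("top");cv2.imwrite("pics/c8.png",cv2.resize(p["image"][95:295,270:440],None,fx=3,fy=3,interpolation=cv2.INTER_CUBIC))
D=np.array([.7435,-.0065]);a=np.radians(4.4);ex=np.array([np.cos(a),np.sin(a)]);ey=np.array([-ex[1],ex[0]])
for X in(-.100,-.092,-.086,-.080,-.074):
  print("dock x",X)
  for n in("crop1","c2","c4","c5","c6","c8"):
    g=cv2.imread(f"pics/{n}.png",0);v=[]
    for y in np.arange(.066,.113,.003):
        w=D+X*ex+y*ey;u=proj(p,[*w,.038]);c=((u-[270,95])+.33)*3
        v.append(int(cv2.getRectSubPix(g,(3,3),tuple(map(float,c))).mean()))
    print(n,v)
E
```

```text
dock x -0.1
crop1 [115, 108, 73, 63, 69, 65, 68, 110, 169, 176, 179, 177, 175, 175, 178, 176]
c2 [139, 131, 89, 78, 84, 80, 83, 134, 199, 207, 209, 207, 206, 206, 209, 207]
c4 [141, 106, 106, 114, 189, 221, 148, 140, 216, 224, 226, 225, 223, 223, 225, 224]
c5 [40, 39, 42, 67, 87, 83, 87, 141, 211, 219, 221, 220, 217, 217, 221, 219]
c6 [162, 106, 64, 55, 59, 57, 59, 98, 156, 162, 165, 163, 162, 162, 165, 163]
c8 [162, 107, 64, 55, 60, 57, 60, 98, 156, 163, 165, 163, 161, 162, 165, 163]
dock x -0.092
crop1 [117, 94, 57, 59, 65, 76, 75, 116, 173, 175, 177, 176, 173, 173, 177, 175]
c2 [142, 115, 71, 72, 80, 93, 91, 141, 204, 205, 208, 207, 204, 204, 207, 206]
c4 [156, 123, 101, 136, 214, 224, 145, 149, 222, 222, 225, 224, 221, 221, 224, 223]
c5 [44, 39, 49, 72, 83, 96, 94, 149, 216, 217, 220, 218, 216, 215, 219, 217]
c6 [164, 93, 55, 56, 59, 63, 64, 105, 160, 161, 163, 162, 161, 160, 163, 162]
c8 [164, 93, 55, 56, 59, 63, 64, 105, 160, 161, 163, 162, 160, 160, 163, 161]
dock x -0.086
crop1 [119, 94, 65, 54, 57, 60, 52, 113, 170, 174, 177, 175, 173, 173, 175, 173]
c2 [144, 115, 80, 67, 70
[... 695 characters left out ...]
217, 214, 214, 216, 217]
c6 [181, 181, 181, 181, 181, 172, 107, 92, 154, 160, 163, 160, 159, 159, 162, 168]
c8 [181, 182, 181, 181, 180, 171, 107, 91, 154, 159, 162, 160, 158, 158, 162, 168]
dock x -0.074
crop1 [114, 102, 72, 68, 65, 57, 59, 110, 170, 172, 175, 174, 171, 170, 173, 171]
c2 [138, 124, 88, 84, 80, 70, 73, 133, 201, 202, 205, 204, 202, 201, 203, 202]
c4 [177, 224, 233, 233, 233, 224, 145, 143, 218, 219, 222, 221, 219, 218, 220, 219]
c5 [233, 233, 233, 233, 233, 223, 142, 141, 212, 213, 216, 215, 213, 213, 219, 226]
c6 [177, 181, 181, 181, 181, 169, 100, 99, 157, 158, 161, 160, 158, 160, 169, 172]
c8 [176, 181, 181, 181, 181, 168, 100, 100, 157, 157, 160, 160, 158, 159, 168, 172]
```

The hard stop came within about 1 mm of the position predicted for a full seat, and the catch needs only 4 mm less than that. The carrier sprang back about 2–3 mm, which fits it resting on the hook. Both bottles stand and the bystanders are unmoved, so I hand in.

```bash
python3 -c "
from rig import bot
print(bot.read_state()['force']);print(bot.hand_in())"
```

```text
[ 0.30269254  0.00366242 -0.55404078]
the job is handed in; nothing more can be done
None
```

I pushed the carrier between the rails to the dock's hard stop, backed the arm clear and handed in; both bottles are standing, but I inferred the catch closing from the stop position because it can't be seen, and while backing away the arm briefly pressed on something, most likely the analyser, at about 14 N.

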